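# Spice jar into the door rack, door pushed shut on its latch

## Robot

A 6-joint arm with a two-finger parallel gripper is mounted at the origin on the work surface. World frame = base frame: x ahead of the robot, y to its left, z up, the work surface at z = 0. Lengths are in mm, angles in rad, forces in N, time in s.
With the tool pointing down it reaches from about 325 to 1000 mm from the base axis. Payload 5.1 kg.
Tool frame: the origin (TCP) lies on the centre line of the jaws, within the pads' length; the fingertips stand 11 mm ahead of it and the grasp point (between the pads) lies 8 mm behind it; z points along the fingers, y is the line along which they close (so a half turn about z gives the same grasp; the last joint's range is limited). The gripper opens to 85 mm and grips with 20 to 120 N. Pads are 22 mm wide; open, the fingers measure 114 mm over their backs; the gripper's body (76 mm by 85 mm) begins 54 mm behind the grasp point. The pads swing forward as they close: fully open they stand 13 mm farther back than shut.
Start: joints at [1.037, 0.124, 1.65, -0, 1.367, -0.083], TCP at [283.214, 585.043, 242.322] pointing down, gripper open.
Joint ranges: [-2.61, 2.61], [-1.02, 2.33], [0.03, 2.71], [-1.35, 4.49], [0.32, 2.68], [-2.91, 2.91]. Speed limits (rad/s): [2.57, 2.57, 3.14, 3.14, 3.14, 3.14].

## Interface

Orientations are given as a rotation vector (axis times angle).
In Python, from cell import env gives the robot as it stands.
- The arm moves only by the tool carry_out, never from a script. Its argument "motion" is a list of rows, each an object of numbers: "dx", "dy", "dz": the shift along the world's x, y, z in cm; "ax", "ay", "az": the turn, a rotation vector about the world's x, y, z in rad; "hand": the opening, from 0 (shut) to 1 (fully open). In form: [{"dx": .., "dy": .., "dz": .., "ax": .., "ay": .., "az": .., "hand": ..}, ...]. A call has exactly 8 rows; each row shifts and turns the commanded pose from where the row before left it; what a row does not reach is not made up. A row lasts 1/8 s, in which the tool goes at most 62.5 mm and 10.7 degrees, less where a joint would pass 70% of its speed; a pose out of reach is approached as far as the arm can. A call with a gripper value outside its range is refused whole. The fingers move at their own pace and stop on an object; "newtons" is the grip in N (left out, the last holds). Time passes only in rows, so rows that do not move let the fingers close, or fill a call up. It gives the time, the measured TCP pose, the force, the opening and the grip force at its end, in the units of the state.
- env.get_obs(): the state, without advancing time (a new reading comes with each control period).
- env.get_image(name): name is "scene" or "top" or "wrist"; returns the picture (384x512x3 uint8, red, green, blue); there is no depth.
- env.camera_params(name): a dict with "K" (3x3 intrinsics, pixels), "T" (4x4, takes a point from camera to world coordinates). Camera axes: x right, y up, looking along -z (the intrinsics and any distortion apply to the point x, -y, -z); pixel columns grow to the right and rows downward; lengths in mm; the calibration is good to about 2 mm. A picture is of the moment at which its call begins: read the wrist's pose just before it. camera_params takes no time and is no camera call; for the wrist camera it gives the pose at the moment of the call.
- env.job_done(): hands the job in; it is judged then, once.
The state is a dict: "t": time; "q": joint angles; "joint_velocities": joint speeds; "joint_torque": joint torques, N m; "ee_pos": TCP position; "eef_rot": TCP orientation; "ft_force": force on the tool from outside, world axes, zero at the start; "ft_torque": the same for the moment, N m; "grip_width": opening from 0.0 (shut) to 1.0 (fully open); "grip_force": force on a finger pad.
Only numpy, scipy, OpenCV 4.12 (cv2) and the standard library are available. Lean on these libraries where they do the work, as an engineer would, in place of code of your own. Each camera call takes 0.05 s, during which the arm holds its last target. There are 200 camera calls.

## Task

Stand the small spice jar upright in the empty middle pocket of the rack on the inside of the open cupboard door and let go of it. Then push the door shut, slowly and gently, until its sprung latch rides over the strike and snaps in, so that the door stays shut on its own with the jar still standing in its pocket. Do not slam the door or lean on it (never more than 22 N on the cupboard or its door), do not knock the jar over, and leave the fat jar, the cup and the bowl where they stand.

Things in the scene. Friction and masses are not known exactly. Their poses are not given: they have to be found in the camera images.
- jar: the small spice jar: upright cylinder 44 mm across and 95 mm tall (top 18 mm is the metal lid, 45 mm across), 0.11 to 0.23 kg, standing on the worktop, the slimmest of three round things standing together to the right of the cupboard. Origin at the centre of its underside, z up
- cupboard: fixed counter-top spice cupboard, 207 mm tall, 190 deep, 238 wide, one hinged door flush in its front; its side walls are 150 mm high in front and its top starts 75 mm behind the front. Origin on the worktop under the middle of the front face; +x points into the cupboard, +y along the front to the hinge side. The front faces roughly to the robot's right, the hinge is at the end nearer the robot
- door (a joint): door angle in rad: 0 = flush, grows as it opens outward. Upright hinge axis in the plane of the front face, 100 mm from the cupboard's origin along its +y. Swings easily, stays where left. Closing, it meets a soft sprung bumper at about 0.09. Not latched, the bumper pushes it open again to 0.09 or more when let go; latched, it stays below 0.052 (or behind flush)
- pocket (a point): centre of the floor (85 mm above the worktop) of the empty middle pocket of the steel rack inside the door, moving with the door: 95 mm from the hinge axis, 27 mm from the inner face. Axes: +x square to the door from outer to inner face, +y along it to the hinge. Pocket 58 mm along y, 54 along x, walls about 30 mm high; beside it fixed tins 36 mm tall; the door's top edge is 105 mm above the pocket floor
- push_pad (a point): point on the flat outer face of the door, a good place to push: 165 mm from the hinge axis, 165 mm above the worktop. Axes as the pocket's: pushing along +x closes the door. The door panel is 200 mm wide from hinge to free edge, 18 mm thick, 0.8 kg, its top edge 190 mm above the worktop; shut, its upper 40 mm stand clear of the cupboard's walls and top
- latch_edge (a point): middle of the door's free edge, where the bevelled bolt stands out 8 mm, 120 mm above the worktop, axes as the door's. Closing, the push at the pad rises to 7-10 N up the bevel, falls to about 5 N on the crest (not in yet!), then the bolt snaps in and 1 to 2 mm farther is a rigid stop. The strike is set differently each time: this edge meets the stop anywhere from 9 mm proud of flush to 9 mm behind it
- big_jar: bystander: a fat jar of the same make, 72 mm across and 130 mm tall; far too wide for the rack. Origin at the centre of its underside, z up
- cup: bystander: white china cup without handle, 72 mm across, 85 mm tall. Origin at the centre of its underside, z up
- bowl: bystander: blue bowl, 120 mm across, 55 mm tall. Origin at the centre of its underside, z up

How it is judged:
By the outcome, as a careful person would: the job done as asked, in the order asked, and still so for the second after the job is handed in, with the robot touching nothing.
It also fails if it takes over 67 s, if anything falls off the work surface, if the arm or the gripper's body presses on something with over 40 N, if the wrist force passes 120 N, or if a joint passes its speed limit or range.

## Working session

There is one attempt and no reset: what is moved stays moved. The work goes in short steps, Python scripts to look and compute and a tool call to move; the robot and the scene stay as the last step left them, time stands still between calls to the robot, and variables do not carry over. Pictures are saved under pics/ and viewed, at most 10 in all, crops included, and the job is handed in when it is done.

Besides the shell and the picture viewer there is one more tool, called by a JSON object that holds its "name" and its "arguments". carry_out: Moves the arm, as the interface text tells. Its arguments: {"type":"object","properties":{"motion":{"type":"array"},"newtons":{"type":"number"}},"required":["motion"]}

```bash
mkdir -p pics
cat > h.py <<'E'
import numpy as np,cv2
from cell import env
def snap(n,f):
    im=env.get_image(n); cv2.imwrite('pics/'+f,im[:,:,::-1]); return im
def ray(n,u,v):
    p=env.camera_params(n);K,T=np.array(p['K']),np.array(p['T'])
    d=np.linalg.inv(K)@[u,v,1]; d=np.array([d[0],-d[1],-d[2]])
    return T[:3,3],T[:3,:3]@d
def onz(n,u,v,z):
    o,d=ray(n,u,v); return o+d*(z-o[2])/d[2]
def proj(n,P):
    p=env.camera_params(n);K,T=np.array(p['K']),np.array(p['T'])
    c=T[:3,:3].T@(np.array(P)-T[:3,3]); w=K@[c[0],-c[1],-c[2]]; return w[:2]/w[2]
E
python3 - <<'E'
from h import *
a=snap('top','top1.png'); b=snap('scene','scene1.png')
cv2.imwrite('pics/a.png',cv2.resize(a,(800,600),interpolation=2)[:,:,::-1])
cv2.imwrite('pics/b.png',cv2.resize(b,(800,600),interpolation=2)[:,:,::-1])
for n in('top','scene'):
    p=env.camera_params(n);print({k:(np.round(v,3).tolist() if k in'KT' else v) for k,v in p.items()})
print(env.get_obs())
E
```

```text
{'K': [[353.51, 0.0, 256.247], [0.0, 353.51, 192.006], [0.0, 0.0, 1.0]], 'T': [[0.006, 0.989, -0.148, 474.158], [-0.999, -0.001, -0.048, -84.781], [-0.048, 0.149, 0.988, 876.491], [0.0, 0.0, 0.0, 1.0]]}
{'K': [[440.575, 0.0, 254.445], [0.0, 440.575, 191.193], [0.0, 0.0, 1.0]], 'T': [[0.845, -0.362, 0.394, 983.499], [0.535, 0.56, -0.632, -688.797], [0.008, 0.745, 0.667, 802.02], [0.0, 0.0, 0.0, 1.0]]}
{'t': 0.1, 'q': array([ 1.03735856e+00,  1.24480039e-01,  1.65154677e+00, -1.78454531e-05,
        1.36750993e+00, -8.26052662e-02]), 'joint_velocities': array([ 0.00098814, -0.00114436, -0.00196131, -0.00107277, -0.00304706,
        0.00060241]), 'joint_torque': array([ 1.99139198e-03, -4.24933004e+01, -3.66652501e+01, -4.50373307e-05,
        3.97835596e-03,  2.52374527e-06]), 'ee_pos': array([282.97424112, 584.57499749, 241.14442615]), 'eef_rot': array([-7.02050120e-01, -3.06155568e+00,  2.91782110e-03]), 'ft_force': array([ 0.64004526,  0.33151309, -0.42815103]), 'ft_torque': array([-0.061956  ,  0.03131324,  0.04003902]), 'grip_force': 0.0, 'grip_width': 0.9980161034517269}
```

View pics/a.png

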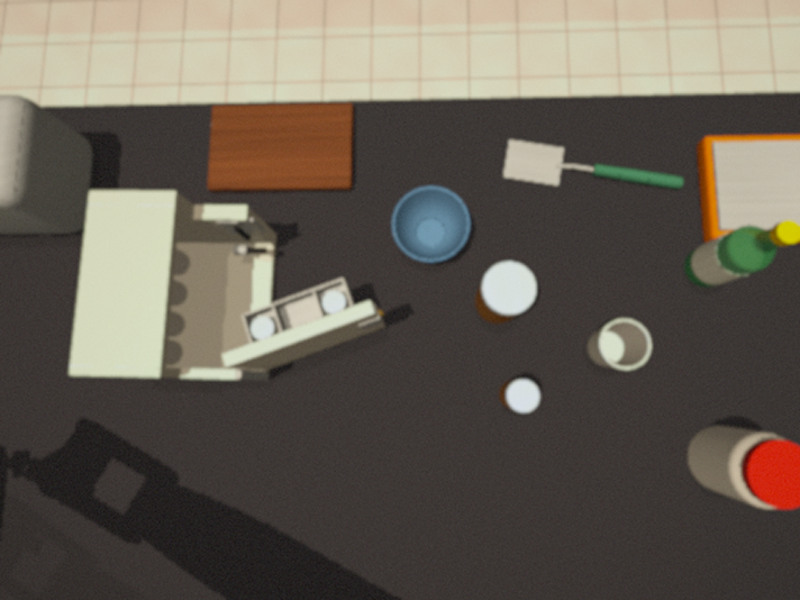

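View pics/b.png

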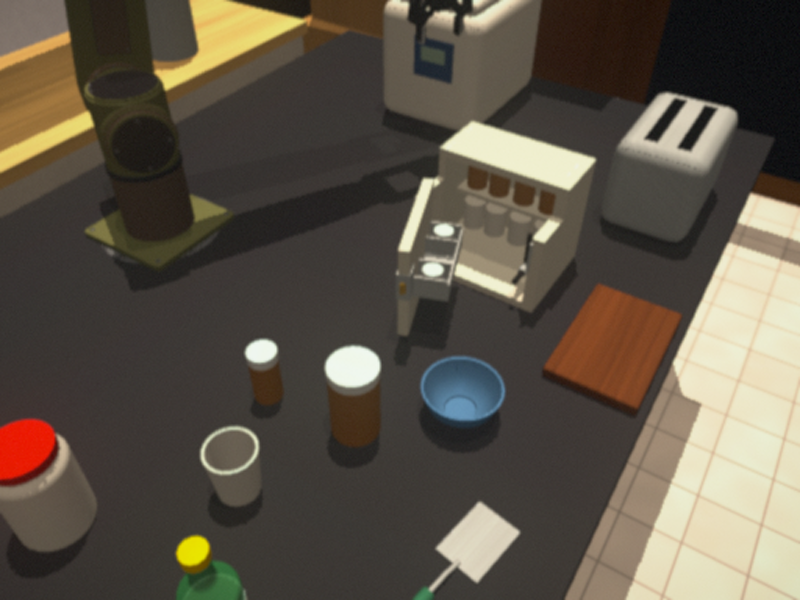

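The top view shows the slim jar's lid at (523,396) in the 800x600 picture, with the fat jar at (509,288), the cup at (625,345) and the bowl at (431,224). The door is open from its hinge near (225,362) to its free edge near (382,315), and the empty pocket is at about (300,313). I'll enlarge the cupboard.

Run:
```python
from h import *
a=cv2.imread('pics/top1.png')[110:260,40:260]
cv2.imwrite('pics/c.png',cv2.resize(a,None,fx=3.6,fy=3.6,interpolation=2))
print(onz('top',523*.64,396*.64,95))
for uv in((509,288,130),(625,345,85),(431,224,55)): print(onz('top',uv[0]*.64,uv[1]*.64,uv[2]))
```

```text
[ 457.2859629  -217.05235366   95.        ]
[ 602.65774153 -196.13352063  130.        ]
[ 528.74776704 -362.69699446   85.        ]
[715.38746089 -91.00600733  55.        ]
```

View pics/c.png

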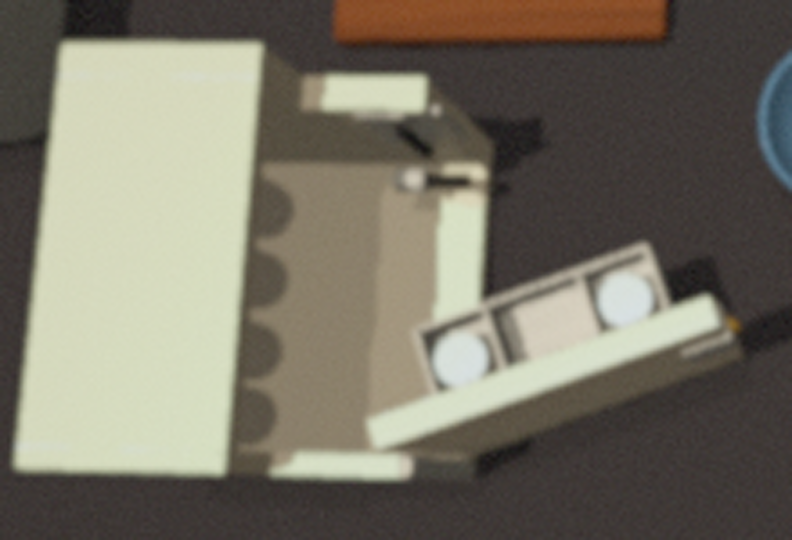

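```bash
cat > fit.py <<'E'
from h import *
from scipy.optimize import least_squares
def frames(p):
    # p: x,y,yaw (cupboard), th (door)
    x,y,a,th=p
    X=np.array([np.cos(a),np.sin(a)]);Y=np.array([-X[1],X[0]])
    H=np.array([x,y])+100*Y
    # door closed along -Y from hinge; opens outward (-X)
    d=-Y*np.cos(th)-X*np.sin(th)      # hinge -> free edge
    n=X*np.cos(th)-Y*np.sin(th)       # outer -> inner
    return np.array([x,y]),X,Y,H,d,n
def pts(p):
    O,X,Y,H,d,n=frames(p);f=lambda v,z:[*v,z]
    return [f(H,190),f(H+18*n,190),f(H+200*d,190),f(H+200*d+18*n,190),
     f(O+75*X+119*Y,207),f(O+75*X-119*Y,207),f(O+190*X+119*Y,207),f(O+190*X-119*Y,207),f(O-119*Y,150),f(O+119*Y,150)]
if __name__=='__main__':
    px=np.array([(375,449),(366,422),(722,320),(712,293),(228,473),(265,40),(15,473),(60,40),(428,75),(411,478)])/3.6+[40,110]
    r=least_squares(lambda p:np.ravel([proj('top',q) for q in pts(p)]-px),[480,100,1.5,1.2],x_scale=[10,10,.1,.1])
    p=r.x;print(p.tolist());print(r.fun.reshape(-1,2).round(1))
    O,X,Y,H,d,n=frames(p);print('H',H,'d',d,'n',n,'pocket',H+95*d+45*n,'pad',H+165*d)
    np.save('p.npy',p)
    # pocket from direct look
    print('pocket px top crop',[(proj('top',[*(H+95*d+45*n),z])-[40,110])*3.6 for z in(85,115)])
E
python3 fit.py
```

```text
[595.54204174551, 164.75917201635465, 1.551274115224483, 1.2065648867564422]
[[ 0.8 -1.4]
 [ 0.7 -2.5]
 [ 0.5  0.3]
 [ 0.3 -0.8]
 [-0.7  0.7]
 [-0.4  1.8]
 [ 0.4 -0.8]
 [ 1.2  1.3]
 [-0.   1.3]
 [-2.9  0.5]]
H [495.56109698 166.71126917] d [ 0.33792303 -0.94117375] n [0.94117375 0.33792303] pocket [570.01660314  92.50629897] pad [551.3183961   11.41760029]
pocket px top crop [array([559.15441742, 331.56148258]), array([548.41166222, 325.63332966])]
```

Run:
```python
from h import *
from fit import *
from scipy.spatial.transform import Rotation as R
o=env.get_obs();m=R.from_rotvec(o['eef_rot']).as_matrix();print(m.round(3))
y=m[:2,1];d=frames(np.load('p.npy'))[4]
a=np.arctan2(d[1],d[0])-np.arctan2(y[1],y[0]);print('turn',(a+np.pi/2)%np.pi-np.pi/2)
px=np.array([(375,449),(366,422),(722,320),(712,293)])/3.6+[40,110]
w=np.array([onz('top',*q,190)[:2] for q in px]);print(w)
print([np.degrees(np.arctan2(*(w[i+2]-w[i])[::-1])) for i in(0,1)],np.degrees(np.arctan2(d[1],d[0])))
print(np.round(env.camera_params('wrist')['T'],2).tolist())
```

```text
[[-0.9    0.436 -0.001]
 [ 0.436  0.9   -0.002]
 [ 0.    -0.002 -1.   ]]
turn 0.7955379732054926
[[492.8847593  168.1785249 ]
 [507.51334573 173.96814166]
 [563.67001862 -20.52168788]
 [578.58003272 -14.83899219]]
[np.float64(-69.43791773942041), np.float64(-69.37374706149963)] -70.2496160495704
[[0.43, -0.87, -0.24, 220.8], [0.9, 0.42, 0.12, 614.55], [-0.0, -0.27, 0.96, 373.26], [0.0, 0.0, 0.0, 1.0]]
```

{"name": "carry_out", "arguments": {"motion": [{"dx":1,"dy":-5,"hand":1},{"dx":1,"dy":-5},{"dx":1,"dy":-5},{"dx":1,"dy":-5},{"dx":1,"dy":-5},{"dx":1,"dy":-5},{"dx":1,"dy":-5},{"dx":1,"dy":-5}], "newtons": 40}}

```text
schema error: expected keys dx, dy, dz, ax, ay, az, hand
```

{"name": "carry_out", "arguments": {"motion": [{"dx":1,"dy":-5,"dz":0,"ax":0,"ay":0,"az":0.1,"hand":1},{"dx":1,"dy":-5,"dz":0,"ax":0,"ay":0,"az":0.1,"hand":1},{"dx":1,"dy":-5,"dz":0,"ax":0,"ay":0,"az":0.1,"hand":1},{"dx":1,"dy":-5,"dz":0,"ax":0,"ay":0,"az":0.1,"hand":1},{"dx":1,"dy":-5,"dz":0,"ax":0,"ay":0,"az":0.1,"hand":1},{"dx":1,"dy":-5,"dz":0,"ax":0,"ay":0,"az":0.1,"hand":1},{"dx":1,"dy":-5,"dz":0,"ax":0,"ay":0,"az":0.1,"hand":1},{"dx":1,"dy":-5,"dz":0,"ax":0,"ay":0,"az":0.1,"hand":1}], "newtons": 40}}

```text
t: 1.1
ee_pos: [363.0, 183.5, 241.9]
eef_rot: [0.552, -3.093, 0.0]
ft_force: [1.1, -0.8, -0.2]
grip_width: 1.002
grip_force: 0.0
```

{"name": "carry_out", "arguments": {"motion": [{"dx":1,"dy":-5,"dz":0,"ax":0,"ay":0,"az":0,"hand":1},{"dx":1,"dy":-5,"dz":0,"ax":0,"ay":0,"az":0,"hand":1},{"dx":1,"dy":-5,"dz":0,"ax":0,"ay":0,"az":0,"hand":1},{"dx":1,"dy":-5,"dz":0,"ax":0,"ay":0,"az":0,"hand":1},{"dx":1,"dy":-5,"dz":0,"ax":0,"ay":0,"az":0,"hand":1},{"dx":1,"dy":-5,"dz":0,"ax":0,"ay":0,"az":0,"hand":1},{"dx":1,"dy":-5,"dz":0,"ax":0,"ay":0,"az":0,"hand":1},{"dx":1,"dy":-5,"dz":0,"ax":0,"ay":0,"az":0,"hand":1}]}}

```text
t: 2.1
ee_pos: [443.0, -216.6, 241.9]
eef_rot: [0.545, -3.094, -0.001]
ft_force: [0.4, 0.3, -0.0]
grip_width: 1.0
grip_force: 0.0
```

Run:
```python
from h import *
a=snap('wrist','w1.png'); print(proj('wrist',[457.3,-217,95]))
print(np.round(env.camera_params('wrist')['T'],2).tolist())
```

```text
[258.12658333 193.87863104]
[[-0.34, -0.91, -0.25, 378.6], [0.94, -0.33, -0.09, -243.54], [-0.0, -0.27, 0.96, 374.04], [0.0, 0.0, 0.0, 1.0]]
```

View pics/w1.png

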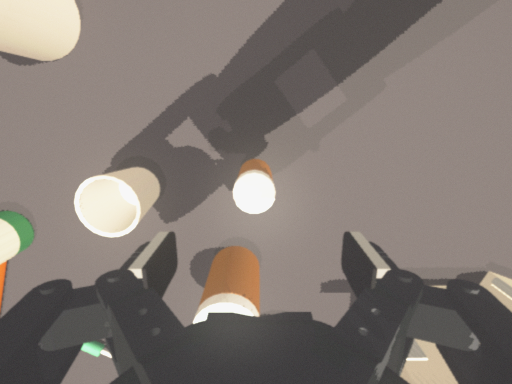

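The wrist view shows the lid at (255,193), within 3 px of the prediction of (258,194), so I'll descend and grasp.

{"name": "carry_out", "arguments": {"motion": [{"dx":1.45,"dy":-0.2,"dz":-3,"ax":0,"ay":0,"az":0,"hand":1},{"dx":0,"dy":0,"dz":-4,"ax":0,"ay":0,"az":0,"hand":1},{"dx":0,"dy":0,"dz":-4,"ax":0,"ay":0,"az":0,"hand":1},{"dx":0,"dy":0,"dz":-3.4,"ax":0,"ay":0,"az":0,"hand":1},{"dx":0,"dy":0,"dz":-2,"ax":0,"ay":0,"az":0,"hand":1},{"dx":0,"dy":0,"dz":-1.5,"ax":0,"ay":0,"az":0,"hand":1},{"dx":0,"dy":0,"dz":-0.5,"ax":0,"ay":0,"az":0,"hand":1},{"dx":0,"dy":0,"dz":0,"ax":0,"ay":0,"az":0,"hand":1}]}}

```text
t: 3.15
ee_pos: [457.9, -217.1, 58.6]
eef_rot: [-0.546, 3.094, -0.0]
ft_force: [0.2, 0.6, -0.0]
grip_width: 1.004
grip_force: 0.0
```

{"name": "carry_out", "arguments": {"motion": [{"dx":0,"dy":0,"dz":0,"ax":0,"ay":0,"az":0,"hand":0.4},{"dx":0,"dy":0,"dz":0,"ax":0,"ay":0,"az":0,"hand":0.4},{"dx":0,"dy":0,"dz":0,"ax":0,"ay":0,"az":0,"hand":0.4},{"dx":0,"dy":0,"dz":0,"ax":0,"ay":0,"az":0,"hand":0.4},{"dx":0,"dy":0,"dz":0,"ax":0,"ay":0,"az":0,"hand":0.4},{"dx":0,"dy":0,"dz":0,"ax":0,"ay":0,"az":0,"hand":0.4},{"dx":0,"dy":0,"dz":0,"ax":0,"ay":0,"az":0,"hand":0.4},{"dx":0,"dy":0,"dz":0,"ax":0,"ay":0,"az":0,"hand":0.4}], "newtons": 40}}

```text
t: 4.15
ee_pos: [458.3, -217.2, 59.2]
eef_rot: [-0.546, 3.093, -0.001]
ft_force: [-1.8, 0.7, 5.6]
grip_width: 0.515
grip_force: 40.4
```

{"name": "carry_out", "arguments": {"motion": [{"dx":0,"dy":0,"dz":1.5,"ax":0,"ay":0,"az":0,"hand":0.4},{"dx":0,"dy":0,"dz":3,"ax":0,"ay":0,"az":0,"hand":0.4},{"dx":0,"dy":0,"dz":4,"ax":0,"ay":0,"az":0,"hand":0.4},{"dx":0,"dy":0,"dz":4,"ax":0,"ay":0,"az":0,"hand":0.4},{"dx":0,"dy":0,"dz":4,"ax":0,"ay":0,"az":0,"hand":0.4},{"dx":0.6,"dy":1.5,"dz":3,"ax":0,"ay":0,"az":0,"hand":0.4},{"dx":1,"dy":3,"dz":2,"ax":0,"ay":0,"az":0,"hand":0.4},{"dx":1.4,"dy":4,"dz":0,"ax":0,"ay":0,"az":0,"hand":0.4}]}}

```text
t: 5.15
ee_pos: [488.5, -131.9, 276.3]
eef_rot: [-0.542, 3.09, -0.004]
ft_force: [0.5, -0.7, -1.0]
grip_width: 0.507
grip_force: 41.0
```

{"name": "carry_out", "arguments": {"motion": [{"dx":1.4,"dy":4,"dz":0,"ax":0,"ay":0,"az":0,"hand":0.4},{"dx":1.4,"dy":4,"dz":0,"ax":0,"ay":0,"az":0,"hand":0.4},{"dx":1.4,"dy":4,"dz":0,"ax":0,"ay":0,"az":0,"hand":0.4},{"dx":1.4,"dy":4,"dz":0,"ax":0,"ay":0,"az":0,"hand":0.4},{"dx":1.4,"dy":4,"dz":0,"ax":0,"ay":0,"az":0,"hand":0.4},{"dx":0.7,"dy":2,"dz":0,"ax":0,"ay":0,"az":0,"hand":0.4},{"dx":0.3,"dy":0.5,"dz":0,"ax":0,"ay":0,"az":0,"hand":0.4},{"dx":0,"dy":0,"dz":0,"ax":0,"ay":0,"az":0,"hand":0.4}]}}

```text
t: 6.15
ee_pos: [567.6, 92.4, 273.2]
eef_rot: [0.545, -3.093, 0.001]
ft_force: [0.1, 0.0, -1.7]
grip_width: 0.514
grip_force: 41.0
```

Run:
```python
from h import *
b=snap('scene','s2.png'); w=snap('wrist','w2.png')
c=cv2.resize(b[60:240,220:420],None,fx=2.2,fy=2.2,interpolation=2)
w2=cv2.resize(w,(400,300))
o=np.zeros((max(c.shape[0],300),c.shape[1]+400,3),np.uint8);o[:c.shape[0],:c.shape[1]]=c;o[:300,c.shape[1]:]=w2[:300]
o=o[:,:,::-1]; cv2.imwrite('pics/d.png',o[:, :800] if o.shape[1]>800 else o);print(o.shape)
print(env.get_obs()['ee_pos'],env.get_obs()['ft_force'])
```

```text
(396, 840, 3)
[567.52683301  91.93971613 273.2994346 ] [ 0.09889362 -0.4305971  -1.38037056]
```

View pics/d.png

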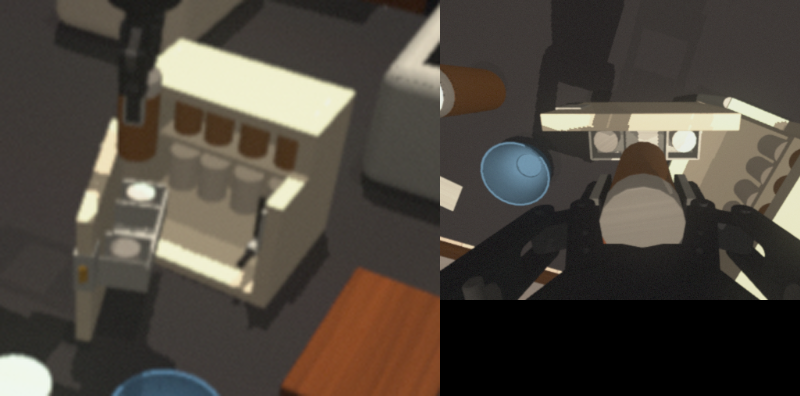

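The scene view shows the jar held upright above the rack. The wrist view shows the empty pocket midway between the tins at (607,141) and (684,141). I'll enlarge that view and compute the offset.

Run:
```python
from h import *
w=cv2.imread('pics/w2.png')[110:250,120:400]
cv2.imwrite('pics/e.png',cv2.resize(w,None,fx=2.8,fy=2.8,interpolation=2))
from fit import frames
for q in ([570,92.5,115],[568.8,93.6,115],[568.8,93.6,85]): print((proj('wrist',q)-[120,110])*2.8)
# jar bottom in wrist if centred
m=np.array([567.5,91.9,273.3])
print((proj('wrist',m-[0,0,58.6])-[120,110])*2.8)
O,X,Y,H,d,n=frames(np.load('p.npy'))
for s in(0,200):
  for k in(0,18): print(s,k,(proj('wrist',[*(H+s*d+k*n),190])-[120,110])*2.8)
```

```text
[386.26719643 196.5308387 ]
[390.01144596 194.64114394]
[389.95735141 177.88293649]
[385.89332599 278.18143341]
0 0 [728.58191763 105.19845359]
0 18 [720.82732379 168.89896819]
200 0 [  6.80460039 101.42545241]
200 18 [ 14.8452594  165.26326355]
```

View pics/e.png

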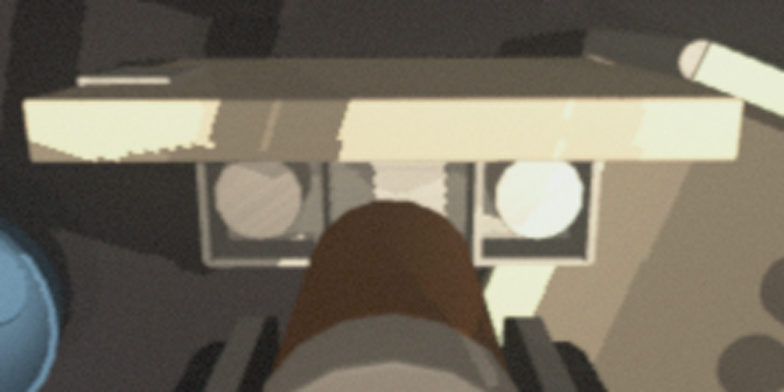

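Run:
```python
from h import *
f=lambda u,v,z:onz('wrist',u/2.8+120,v/2.8+110,z)[:2]
A,B,C,D=[f(*q,190) for q in((742,99),(25,101),(738,160),(30,160))]
d=(B-A+D-C);d/=np.hypot(*d);n=np.array([-d[1],d[0]])
print('d',d,'n',n,np.hypot(*(B-A)),np.hypot(*(D-C)),(C-A)@n)
H=((A+B)+(C-18*n+D-18*n))/4-100*d
print('H',H,'pocket',H+95*d+45*n)
t=(f(260,197,121)+f(540,197,121))/2;print('tins mid',t)
# jar bottom outline
e=env.get_obs()['ee_pos']
for k in(-6,-3,0,3,6):
  a=np.linspace(0,6.28,90);P=[(proj('wrist',[e[0]+k*n[0]+22*np.cos(x),e[1]+k*n[1]+22*np.sin(x),e[2]-58.6])-[120,110])*2.8 for x in a]
  P=np.array(P);print(k,P.min(0),P.max(0))
```

```text
d [ 0.34413353 -0.93892072] n [0.93892072 0.34413353] 198.4538861452336 200.07576122999382 17.14765242142269
H [492.0648595  170.05851498] pocket [567.00897692  96.34705546]
tins mid [567.00031148  96.95267101]
-6 [300.96499467 173.28192378] [470.91432292 334.95681867]
-3 [301.33235823 184.92516916] [470.60515114 345.3163304 ]
0 [301.69680882 196.47347139] [470.29843134 355.59613228]
3 [302.05838094 207.92798705] [469.99413446 365.79714077]
6 [302.41710855 219.28985402] [469.69223191 375.92025832]
```

{"name": "carry_out", "arguments": {"motion": [{"dx":-0.05,"dy":0.25,"dz":0,"ax":0,"ay":0,"az":0,"hand":0.4},{"dx":0,"dy":0,"dz":-2,"ax":0,"ay":0,"az":0,"hand":0.4},{"dx":0,"dy":0,"dz":-2.5,"ax":0,"ay":0,"az":0,"hand":0.4},{"dx":0,"dy":0,"dz":-2,"ax":0,"ay":0,"az":0,"hand":0.4},{"dx":0,"dy":0,"dz":-1.5,"ax":0,"ay":0,"az":0,"hand":0.4},{"dx":0,"dy":0,"dz":-1.2,"ax":0,"ay":0,"az":0,"hand":0.4},{"dx":0,"dy":0,"dz":0,"ax":0,"ay":0,"az":0,"hand":0.4},{"dx":0,"dy":0,"dz":0,"ax":0,"ay":0,"az":0,"hand":0.4}]}}

```text
t: 7.25
ee_pos: [567.8, 95.6, 182.2]
eef_rot: [-0.546, 3.092, -0.0]
ft_force: [-0.6, 0.1, -2.0]
grip_width: 0.509
grip_force: 41.0
```

Run:
```python
from h import *
w=snap('wrist','w3.png')
b=snap('scene','s3.png')[70:210,240:380]
o=np.hstack([cv2.resize(w[60:340,90:420],(462,392)),cv2.resize(b,(392,392),interpolation=2)[:,:338]])
cv2.imwrite('pics/f.png',o[:,:,::-1])
```

```text
(no output)
```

View pics/f.png

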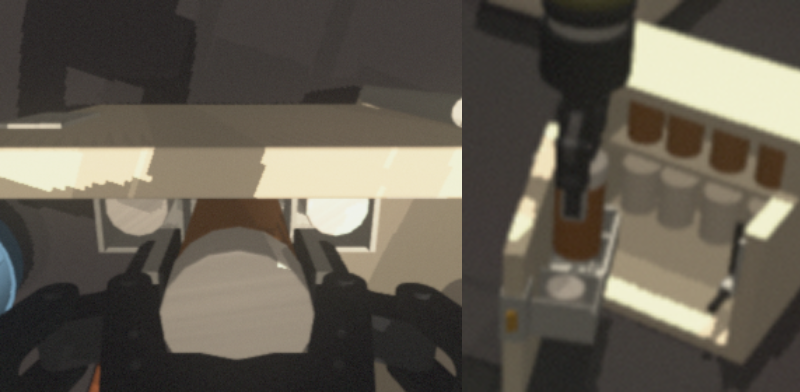

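The jar's base is centred between the dividers (about 187 and 293 in the crop, midpoint 240). I'll lower it in small steps.

{"name": "carry_out", "arguments": {"motion": [{"dx":0,"dy":0,"dz":-0.8,"ax":0,"ay":0,"az":0,"hand":0.4},{"dx":0,"dy":0,"dz":-0.8,"ax":0,"ay":0,"az":0,"hand":0.4},{"dx":0,"dy":0,"dz":-0.8,"ax":0,"ay":0,"az":0,"hand":0.4},{"dx":0,"dy":0,"dz":-0.7,"ax":0,"ay":0,"az":0,"hand":0.4},{"dx":0,"dy":0,"dz":-0.4,"ax":0,"ay":0,"az":0,"hand":0.4},{"dx":0,"dy":0,"dz":-0.2,"ax":0,"ay":0,"az":0,"hand":0.4},{"dx":0,"dy":0,"dz":0,"ax":0,"ay":0,"az":0,"hand":0.4},{"dx":0,"dy":0,"dz":0,"ax":0,"ay":0,"az":0,"hand":0.4}]}}

```text
t: 8.35
ee_pos: [567.4, 95.5, 144.5]
eef_rot: [-0.546, 3.093, -0.0]
ft_force: [0.5, -0.2, -1.3]
grip_width: 0.509
grip_force: 41.1
```

Next, smaller steps until it touches down.

{"name": "carry_out", "arguments": {"motion": [{"dx":0,"dy":0,"dz":-0.05,"ax":0,"ay":0,"az":0,"hand":0.4},{"dx":0,"dy":0,"dz":-0.05,"ax":0,"ay":0,"az":0,"hand":0.4},{"dx":0,"dy":0,"dz":0,"ax":0,"ay":0,"az":0,"hand":0.4},{"dx":0,"dy":0,"dz":0,"ax":0,"ay":0,"az":0,"hand":0.4},{"dx":0,"dy":0,"dz":0,"ax":0,"ay":0,"az":0,"hand":0.4},{"dx":0,"dy":0,"dz":0,"ax":0,"ay":0,"az":0,"hand":0.4},{"dx":0,"dy":0,"dz":0,"ax":0,"ay":0,"az":0,"hand":0.4},{"dx":0,"dy":0,"dz":0,"ax":0,"ay":0,"az":0,"hand":0.4}]}}

```text
t: 9.35
ee_pos: [567.7, 95.7, 144.3]
eef_rot: [-0.546, 3.093, 0.0]
ft_force: [-1.2, 1.3, 5.5]
grip_width: 0.512
grip_force: 41.3
```

{"name": "carry_out", "arguments": {"motion": [{"dx":0,"dy":0,"dz":0,"ax":0,"ay":0,"az":0,"hand":0.6},{"dx":0,"dy":0,"dz":0,"ax":0,"ay":0,"az":0,"hand":0.7},{"dx":0,"dy":0,"dz":0,"ax":0,"ay":0,"az":0,"hand":0.8},{"dx":0,"dy":0,"dz":0,"ax":0,"ay":0,"az":0,"hand":0.8},{"dx":0,"dy":0,"dz":0,"ax":0,"ay":0,"az":0,"hand":0.8},{"dx":0,"dy":0,"dz":0.5,"ax":0,"ay":0,"az":0,"hand":0.8},{"dx":0,"dy":0,"dz":1,"ax":0,"ay":0,"az":0,"hand":0.8},{"dx":0,"dy":0,"dz":2,"ax":0,"ay":0,"az":0,"hand":0.8}]}}

```text
t: 10.35
ee_pos: [566.8, 95.5, 178.8]
eef_rot: [0.546, -3.093, -0.0]
ft_force: [0.4, 0.3, -0.7]
grip_width: 0.801
grip_force: 0.0
```

{"name": "carry_out", "arguments": {"motion": [{"dx":0,"dy":0,"dz":3,"ax":0,"ay":0,"az":0,"hand":0.8},{"dx":0,"dy":0,"dz":3,"ax":0,"ay":0,"az":0,"hand":0.8},{"dx":0,"dy":0,"dz":3,"ax":0,"ay":0,"az":0,"hand":0.8},{"dx":-1,"dy":-2,"dz":0,"ax":0,"ay":0,"az":0,"hand":0.5},{"dx":-2,"dy":-3,"dz":0,"ax":0,"ay":0,"az":0,"hand":0},{"dx":-3,"dy":-3,"dz":0,"ax":0,"ay":0,"az":0,"hand":0},{"dx":-3,"dy":-3,"dz":0,"ax":0,"ay":0,"az":0,"hand":0},{"dx":-1,"dy":-1,"dz":0,"ax":0,"ay":0,"az":0,"hand":0}]}}

```text
t: 11.35
ee_pos: [465.4, -26.0, 267.7]
eef_rot: [0.542, -3.094, 0.0]
ft_force: [0.3, 0.8, 0.6]
grip_width: -0.004
grip_force: 0.0
```

Run:
```python
from h import *
b=snap('scene','s4.png')[60:210,230:380]; t=snap('top','t4.png')[110:260,100:260]
o=np.hstack([cv2.resize(b,(390,390),interpolation=2),cv2.resize(t,(410,384),interpolation=2)[:,:].copy() if 0 else cv2.resize(t,(410,390),interpolation=2)])
cv2.imwrite('pics/g.png',o[:,:,::-1]); print(env.get_obs()['ee_pos'])
```

```text
[466.37072181 -25.33658852 268.162175  ]
```

View pics/g.png

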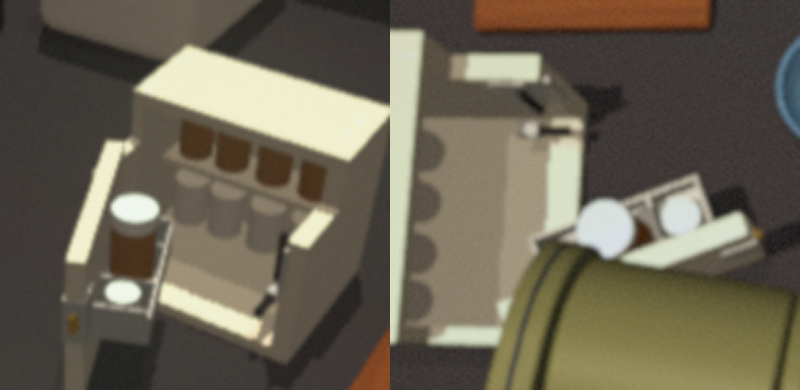

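The left view shows the jar standing in the middle pocket, and it has been released. Next I'll plan the push arc, with the tool turning along with the door.

```bash
cat > arc.py <<'E'
from h import *
H=np.array([493.5,168.5]);a0=-0.0195
def tcp(th,g=0):
    f=a0-th;d=np.array([np.cos(f),np.sin(f)]);n=np.array([-d[1],d[0]])
    return H+165*d-(11+g)*n
E
python3 - <<'E'
from arc import *
o=env.get_obs();print(o['q'].round(3),o['ee_pos'].round(1),'pre',tcp(1.2,30))
th=np.r_[1.2,1.18,1.15,1.11,np.arange(1.07,.13,-.04),.12,.11,.10]
P=[tcp(t) for t in th]; acc=np.round(np.array(P)/10,2)
for i in range(1,len(th)): print(round(th[i],3),np.round(acc[i]-acc[i-1],2),round(th[i-1]-th[i],3),(P[i]).round(1))
E
```

```text
[-0.169 -0.311  2.012  0.     1.441 -2.087] [466.4 -25.3 268.2] pre [511.78299269  -0.53174902]
1.18 [0.31 0.1 ] 0.02 [543.1  10.8]
1.15 [0.47 0.15] 0.03 [547.8  12.3]
1.11 [0.62 0.23] 0.04 [554.   14.6]
1.07 [0.61 0.26] 0.04 [560.1  17.2]
1.03 [0.6  0.27] 0.04 [566.1  19.9]
0.99 [0.59 0.31] 0.04 [572.  23.]
0.95 [0.58 0.32] 0.04 [577.8  26.2]
0.91 [0.56 0.35] 0.04 [583.4  29.7]
0.87 [0.55 0.37] 0.04 [588.9  33.4]
0.83 [0.53 0.39] 0.04 [594.2  37.3]
0.79 [0.52 0.42] 0.04 [599.4  41.5]
0.75 [0.5  0.43] 0.04 [604.4  45.8]
0.71 [0.48 0.45] 0.04 [609.2  50.3]
0.67 [0.46 0.47] 0.04 [613.8  55. ]
0.63 [0.45 0.49] 0.04 [618.3  59.9]
0.59 [0.42 0.51] 0.04 [622.5  65. ]
0.55 [0.4  0.53] 0.04 [626.5  70.3]
0.51 [0.38 0.54] 0.04 [630.3  75.7]
0.47 [0.37 0.55] 0.04 [634.   81.2]
0.43 [0.33 0.57] 0.04 [637.3  86.9]
0.39 [0.32 0.58] 0.04 [640.5  92.7]
0.35 [0.29 0.6 ] 0.04 [643.4  98.7]
0.31 [0.27 0.6 ] 0.04 [646.1 104.7]
0.27 [0.24 0.62] 0.04 [648.5 110.9]
0.23 [0.22 0.62] 0.04 [650.7 117.1]
0.19 [0.19 0.63] 0.04 [652.6 123.4]
0.15 [0.17 0.64] 0.04 [654.3 129.8]
0.12 [0.11 0.49] 0.03 [655.4 134.7]
0.11 [0.03 0.16] 0.01 [655.7 136.3]
0.1 [0.03 0.16] 0.01 [656.  137.9]
```

{"name": "carry_out", "arguments": {"motion": [{"dx":2,"dy":1,"dz":0,"ax":0,"ay":0,"az":0,"hand":0},{"dx":2,"dy":1,"dz":0,"ax":0,"ay":0,"az":0,"hand":0},{"dx":0.5,"dy":0.5,"dz":-2,"ax":0,"ay":0,"az":0,"hand":0},{"dx":0,"dy":0,"dz":-3,"ax":0,"ay":0,"az":0,"hand":0},{"dx":0,"dy":0,"dz":-3,"ax":0,"ay":0,"az":0,"hand":0},{"dx":0,"dy":0,"dz":-2,"ax":0,"ay":0,"az":0,"hand":0},{"dx":0,"dy":0,"dz":-0.7,"ax":0,"ay":0,"az":0,"hand":0},{"dx":0,"dy":0,"dz":0,"ax":0,"ay":0,"az":0,"hand":0}]}}

```text
t: 12.45
ee_pos: [512.2, 0.6, 161.1]
eef_rot: [0.546, -3.093, -0.0]
ft_force: [0.8, 0.1, 1.8]
grip_width: 0.004
grip_force: 0.0
```

{"name": "carry_out", "arguments": {"motion": [{"dx":0.56,"dy":0.2,"dz":0,"ax":0,"ay":0,"az":0,"hand":0},{"dx":0.56,"dy":0.2,"dz":0,"ax":0,"ay":0,"az":0,"hand":0},{"dx":0.56,"dy":0.2,"dz":0,"ax":0,"ay":0,"az":0,"hand":0},{"dx":0.5,"dy":0.2,"dz":0,"ax":0,"ay":0,"az":0,"hand":0},{"dx":0.2,"dy":0.07,"dz":0,"ax":0,"ay":0,"az":0,"hand":0},{"dx":0.2,"dy":0.07,"dz":0,"ax":0,"ay":0,"az":0,"hand":0},{"dx":0.25,"dy":0.07,"dz":0,"ax":0,"ay":0,"az":0,"hand":0},{"dx":0.31,"dy":0.1,"dz":0,"ax":0,"ay":0,"az":0.02,"hand":0}]}}

```text
t: 13.45
ee_pos: [543.6, 11.6, 161.3]
eef_rot: [0.578, -3.088, 0.0]
ft_force: [-0.1, 0.0, -0.0]
grip_width: -0.001
grip_force: 0.0
```

{"name": "carry_out", "arguments": {"motion": [{"dx":0.47,"dy":0.15,"dz":0,"ax":0,"ay":0,"az":0.03,"hand":0},{"dx":0.62,"dy":0.23,"dz":0,"ax":0,"ay":0,"az":0.03,"hand":0},{"dx":0.61,"dy":0.26,"dz":0,"ax":0,"ay":0,"az":0.03,"hand":0},{"dx":0.6,"dy":0.27,"dz":0,"ax":0,"ay":0,"az":0.03,"hand":0},{"dx":0.59,"dy":0.31,"dz":0,"ax":0,"ay":0,"az":0.03,"hand":0},{"dx":0.58,"dy":0.32,"dz":0,"ax":0,"ay":0,"az":0.03,"hand":0},{"dx":0.56,"dy":0.35,"dz":0,"ax":0,"ay":0,"az":0.03,"hand":0},{"dx":0.55,"dy":0.37,"dz":0,"ax":0,"ay":0,"az":0.03,"hand":0}]}}

```text
t: 14.45
ee_pos: [589.8, 34.5, 161.3]
eef_rot: [0.945, -2.996, -0.0]
ft_force: [-0.6, -0.3, 0.2]
grip_width: 0.005
grip_force: 0.0
```

{"name": "carry_out", "arguments": {"motion": [{"dx":0.53,"dy":0.39,"dz":0,"ax":0,"ay":0,"az":0.03,"hand":0},{"dx":0.52,"dy":0.42,"dz":0,"ax":0,"ay":0,"az":0.03,"hand":0},{"dx":0.5,"dy":0.43,"dz":0,"ax":0,"ay":0,"az":0.03,"hand":0},{"dx":0.48,"dy":0.45,"dz":0,"ax":0,"ay":0,"az":0.03,"hand":0},{"dx":0.46,"dy":0.47,"dz":0,"ax":0,"ay":0,"az":0.03,"hand":0},{"dx":0.45,"dy":0.49,"dz":0,"ax":0,"ay":0,"az":0.03,"hand":0},{"dx":0.42,"dy":0.51,"dz":0,"ax":0,"ay":0,"az":0.03,"hand":0},{"dx":0.4,"dy":0.53,"dz":0,"ax":0,"ay":0,"az":0.03,"hand":0}]}}

```text
t: 15.45
ee_pos: [627.3, 71.5, 161.3]
eef_rot: [1.297, -2.861, -0.0]
ft_force: [-0.9, 0.6, -0.8]
grip_width: 0.0
grip_force: 0.0
```

{"name": "carry_out", "arguments": {"motion": [{"dx":0.38,"dy":0.54,"dz":0,"ax":0,"ay":0,"az":0.03,"hand":0},{"dx":0.37,"dy":0.55,"dz":0,"ax":0,"ay":0,"az":0.03,"hand":0},{"dx":0.33,"dy":0.57,"dz":0,"ax":0,"ay":0,"az":0.03,"hand":0},{"dx":0.32,"dy":0.58,"dz":0,"ax":0,"ay":0,"az":0.03,"hand":0},{"dx":0.29,"dy":0.6,"dz":0,"ax":0,"ay":0,"az":0.03,"hand":0},{"dx":0.27,"dy":0.6,"dz":0,"ax":0,"ay":0,"az":0.03,"hand":0},{"dx":0.2,"dy":0.45,"dz":0,"ax":0,"ay":0,"az":0.03,"hand":0},{"dx":0.1,"dy":0.3,"dz":0,"ax":0,"ay":0,"az":0.03,"hand":0}]}}

```text
t: 16.45
ee_pos: [649.8, 113.3, 161.3]
eef_rot: [-1.63, 2.685, -0.0]
ft_force: [0.6, -0.2, -0.1]
grip_width: 0.001
grip_force: 0.0
```

Run:
```python
from h import *
b=snap('scene','s5.png')[40:210,220:410]
cv2.imwrite('pics/i.png',cv2.resize(b,None,fx=3.5,fy=3.5,interpolation=2)[:,:,::-1]); o=env.get_obs();print(o['ee_pos'],o['q'].round(2),o['ft_force'])
```

```text
[649.79835162 113.58749    161.33873576] [ 0.09  0.2   1.7   0.    1.24 -2.57] [-0.41553823  0.06893505 -0.68784879]
```

View pics/i.png

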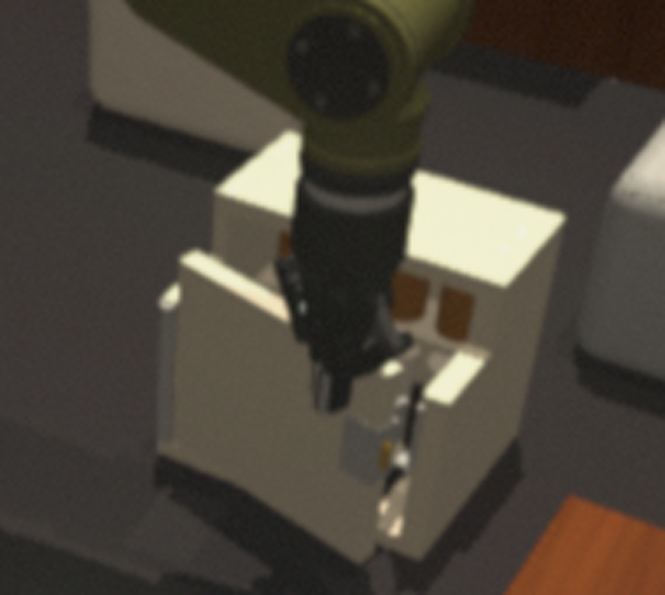

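The door is following the fingertips and stands about 0.25 rad open. I'll slow down from here.

{"name": "carry_out", "arguments": {"motion": [{"dx":0.08,"dy":0.3,"dz":0,"ax":0,"ay":0,"az":0.02,"hand":0},{"dx":0.08,"dy":0.3,"dz":0,"ax":0,"ay":0,"az":0.02,"hand":0},{"dx":0.08,"dy":0.3,"dz":0,"ax":0,"ay":0,"az":0.02,"hand":0},{"dx":0.07,"dy":0.25,"dz":0,"ax":0,"ay":0,"az":0.02,"hand":0},{"dx":0.05,"dy":0.2,"dz":0,"ax":0,"ay":0,"az":0,"hand":0},{"dx":0.05,"dy":0.2,"dz":0,"ax":0,"ay":0,"az":0,"hand":0},{"dx":0.04,"dy":0.2,"dz":0,"ax":0,"ay":0,"az":0,"hand":0},{"dx":0.04,"dy":0.15,"dz":0,"ax":0,"ay":0,"az":0,"hand":0}]}}

```text
t: 17.5
ee_pos: [654.5, 132.2, 161.3]
eef_rot: [1.734, -2.62, -0.0]
ft_force: [-0.2, -0.4, -0.4]
grip_width: 0.0
grip_force: 0.0
```

{"name": "carry_out", "arguments": {"motion": [{"dx":0.01,"dy":0.06,"dz":0,"ax":0,"ay":0,"az":0,"hand":0},{"dx":0.01,"dy":0.06,"dz":0,"ax":0,"ay":0,"az":0,"hand":0},{"dx":0.01,"dy":0.06,"dz":0,"ax":0,"ay":0,"az":0,"hand":0},{"dx":0.01,"dy":0.06,"dz":0,"ax":0,"ay":0,"az":0,"hand":0},{"dx":0.01,"dy":0.06,"dz":0,"ax":0,"ay":0,"az":0,"hand":0},{"dx":0,"dy":0.03,"dz":0,"ax":0,"ay":0,"az":0,"hand":0},{"dx":0,"dy":0.03,"dz":0,"ax":0,"ay":0,"az":0,"hand":0},{"dx":0,"dy":0,"dz":0,"ax":0,"ay":0,"az":0,"hand":0}]}}

```text
t: 18.5
ee_pos: [655.0, 135.7, 161.4]
eef_rot: [-1.734, 2.62, 0.0]
ft_force: [-0.5, -0.1, 0.9]
grip_width: -0.0
grip_force: 0.0
```

{"name": "carry_out", "arguments": {"motion": [{"dx":0,"dy":0.05,"dz":0,"ax":0,"ay":0,"az":0,"hand":0},{"dx":0,"dy":0.05,"dz":0,"ax":0,"ay":0,"az":0,"hand":0},{"dx":0,"dy":0.05,"dz":0,"ax":0,"ay":0,"az":0,"hand":0},{"dx":0,"dy":0.05,"dz":0,"ax":0,"ay":0,"az":0,"hand":0},{"dx":0,"dy":0.05,"dz":0,"ax":0,"ay":0,"az":0,"hand":0},{"dx":0,"dy":0.05,"dz":0,"ax":0,"ay":0,"az":0,"hand":0},{"dx":0,"dy":0,"dz":0,"ax":0,"ay":0,"az":0,"hand":0},{"dx":0,"dy":0,"dz":0,"ax":0,"ay":0,"az":0,"hand":0}]}}

```text
t: 19.5
ee_pos: [655.2, 138.8, 162.0]
eef_rot: [-1.733, 2.619, -0.0]
ft_force: [-1.0, -2.0, 3.6]
grip_width: -0.002
grip_force: 1.7
```

{"name": "carry_out", "arguments": {"motion": [{"dx":0,"dy":0.05,"dz":0,"ax":0,"ay":0,"az":0,"hand":0},{"dx":0,"dy":0.05,"dz":0,"ax":0,"ay":0,"az":0,"hand":0},{"dx":0,"dy":0.05,"dz":0,"ax":0,"ay":0,"az":0,"hand":0},{"dx":0,"dy":0.05,"dz":0,"ax":0,"ay":0,"az":0,"hand":0},{"dx":0,"dy":0.05,"dz":0,"ax":0,"ay":0,"az":0,"hand":0},{"dx":0,"dy":0.05,"dz":0,"ax":0,"ay":0,"az":0,"hand":0},{"dx":0,"dy":0,"dz":0,"ax":0,"ay":0,"az":0,"hand":0},{"dx":0,"dy":0,"dz":0,"ax":0,"ay":0,"az":0,"hand":0}]}}

```text
t: 20.5
ee_pos: [655.4, 140.9, 161.9]
eef_rot: [-1.733, 2.62, -0.002]
ft_force: [-1.3, -4.9, 5.5]
grip_width: 0.001
grip_force: 2.2
```

An upward force is building, most likely the gripper's linkage on the door's top edge because the yaw lags. I'll back off, raise the tool 10 mm and align the yaw better.

{"name": "carry_out", "arguments": {"motion": [{"dx":0,"dy":-0.4,"dz":0,"ax":0,"ay":0,"az":0,"hand":0},{"dx":0,"dy":-0.4,"dz":0,"ax":0,"ay":0,"az":0,"hand":0},{"dx":0,"dy":0,"dz":0.6,"ax":0,"ay":0,"az":0.05,"hand":0},{"dx":0,"dy":0,"dz":0.5,"ax":0,"ay":0,"az":0.05,"hand":0},{"dx":0,"dy":0,"dz":0,"ax":0,"ay":0,"az":0.05,"hand":0},{"dx":0,"dy":0,"dz":0,"ax":0,"ay":0,"az":0.05,"hand":0},{"dx":0,"dy":0,"dz":0,"ax":0,"ay":0,"az":0,"hand":0},{"dx":0,"dy":0,"dz":0,"ax":0,"ay":0,"az":0,"hand":0}]}}

```text
t: 21.5
ee_pos: [654.7, 134.1, 171.6]
eef_rot: [1.986, -2.434, -0.002]
ft_force: [0.7, 0.3, -0.2]
grip_width: -0.0
grip_force: 0.0
```

{"name": "carry_out", "arguments": {"motion": [{"dx":0,"dy":0.2,"dz":0,"ax":0,"ay":0,"az":0,"hand":0},{"dx":0,"dy":0.2,"dz":0,"ax":0,"ay":0,"az":0,"hand":0},{"dx":0,"dy":0.15,"dz":0,"ax":0,"ay":0,"az":0,"hand":0},{"dx":0,"dy":0.15,"dz":0,"ax":0,"ay":0,"az":0,"hand":0},{"dx":0,"dy":0.1,"dz":0,"ax":0,"ay":0,"az":0,"hand":0},{"dx":0,"dy":0.1,"dz":0,"ax":0,"ay":0,"az":0,"hand":0},{"dx":0,"dy":0.1,"dz":0,"ax":0,"ay":0,"az":0,"hand":0},{"dx":0,"dy":0,"dz":0,"ax":0,"ay":0,"az":0,"hand":0}]}}

```text
t: 22.5
ee_pos: [655.3, 142.3, 172.3]
eef_rot: [1.985, -2.433, 0.003]
ft_force: [2.0, -7.0, 0.1]
grip_width: 0.001
grip_force: 3.0
```

{"name": "carry_out", "arguments": {"motion": [{"dx":0,"dy":0.04,"dz":0,"ax":0,"ay":0,"az":0,"hand":0},{"dx":0,"dy":0.03,"dz":0,"ax":0,"ay":0,"az":0,"hand":0},{"dx":0,"dy":0.03,"dz":0,"ax":0,"ay":0,"az":0,"hand":0},{"dx":0,"dy":0.03,"dz":0,"ax":0,"ay":0,"az":0,"hand":0},{"dx":0,"dy":0.02,"dz":0,"ax":0,"ay":0,"az":0,"hand":0},{"dx":0,"dy":0,"dz":0,"ax":0,"ay":0,"az":0,"hand":0},{"dx":0,"dy":0,"dz":0,"ax":0,"ay":0,"az":0,"hand":0},{"dx":0,"dy":0,"dz":0,"ax":0,"ay":0,"az":0,"hand":0}]}}

```text
t: 23.5
ee_pos: [655.4, 143.3, 172.4]
eef_rot: [1.985, -2.433, 0.005]
ft_force: [0.4, -7.6, 0.3]
grip_width: -0.005
grip_force: 3.7
```

{"name": "carry_out", "arguments": {"motion": [{"dx":0,"dy":0.04,"dz":0,"ax":0,"ay":0,"az":0,"hand":0},{"dx":0,"dy":0.03,"dz":0,"ax":0,"ay":0,"az":0,"hand":0},{"dx":0,"dy":0.03,"dz":0,"ax":0,"ay":0,"az":0,"hand":0},{"dx":0,"dy":0.03,"dz":0,"ax":0,"ay":0,"az":0,"hand":0},{"dx":0,"dy":0.02,"dz":0,"ax":0,"ay":0,"az":0,"hand":0},{"dx":0,"dy":0,"dz":0,"ax":0,"ay":0,"az":0,"hand":0},{"dx":0,"dy":0,"dz":0,"ax":0,"ay":0,"az":0,"hand":0},{"dx":0,"dy":0,"dz":0,"ax":0,"ay":0,"az":0,"hand":0}]}}

```text
t: 24.5
ee_pos: [655.4, 146.2, 172.4]
eef_rot: [-1.986, 2.434, -0.002]
ft_force: [3.5, -4.9, -1.4]
grip_width: -0.002
grip_force: 2.1
```

{"name": "carry_out", "arguments": {"motion": [{"dx":0,"dy":0.02,"dz":0,"ax":0,"ay":0,"az":0,"hand":0},{"dx":0,"dy":0.02,"dz":0,"ax":0,"ay":0,"az":0,"hand":0},{"dx":0,"dy":0.02,"dz":0,"ax":0,"ay":0,"az":0,"hand":0},{"dx":0,"dy":0.02,"dz":0,"ax":0,"ay":0,"az":0,"hand":0},{"dx":0,"dy":0.02,"dz":0,"ax":0,"ay":0,"az":0,"hand":0},{"dx":0,"dy":0,"dz":0,"ax":0,"ay":0,"az":0,"hand":0},{"dx":0,"dy":0,"dz":0,"ax":0,"ay":0,"az":0,"hand":0},{"dx":0,"dy":0,"dz":0,"ax":0,"ay":0,"az":0,"hand":0}]}}

```text
t: 25.5
ee_pos: [654.8, 148.2, 172.4]
eef_rot: [-1.987, 2.433, 0.001]
ft_force: [-0.0, -0.0, 0.0]
grip_width: -0.002
grip_force: 0.1
```

{"name": "carry_out", "arguments": {"motion": [{"dx":0,"dy":0.02,"dz":0,"ax":0,"ay":0,"az":0,"hand":0},{"dx":0,"dy":0.02,"dz":0,"ax":0,"ay":0,"az":0,"hand":0},{"dx":0,"dy":0.02,"dz":0,"ax":0,"ay":0,"az":0,"hand":0},{"dx":0,"dy":0.02,"dz":0,"ax":0,"ay":0,"az":0,"hand":0},{"dx":0,"dy":0.02,"dz":0,"ax":0,"ay":0,"az":0,"hand":0},{"dx":0,"dy":0,"dz":0,"ax":0,"ay":0,"az":0,"hand":0},{"dx":0,"dy":0,"dz":0,"ax":0,"ay":0,"az":0,"hand":0},{"dx":0,"dy":0,"dz":0,"ax":0,"ay":0,"az":0,"hand":0}]}}

```text
t: 26.5
ee_pos: [655.1, 148.7, 172.3]
eef_rot: [-1.987, 2.433, 0.0]
ft_force: [-0.8, 0.4, -0.0]
grip_width: 0.0
grip_force: 0.0
```

{"name": "carry_out", "arguments": {"motion": [{"dx":0,"dy":0.03,"dz":0,"ax":0,"ay":0,"az":0,"hand":0},{"dx":0,"dy":0.03,"dz":0,"ax":0,"ay":0,"az":0,"hand":0},{"dx":0,"dy":0.02,"dz":0,"ax":0,"ay":0,"az":0,"hand":0},{"dx":0,"dy":0.02,"dz":0,"ax":0,"ay":0,"az":0,"hand":0},{"dx":0,"dy":0,"dz":0,"ax":0,"ay":0,"az":0,"hand":0},{"dx":0,"dy":0,"dz":0,"ax":0,"ay":0,"az":0,"hand":0},{"dx":0,"dy":0,"dz":0,"ax":0,"ay":0,"az":0,"hand":0},{"dx":0,"dy":0,"dz":0,"ax":0,"ay":0,"az":0,"hand":0}]}}

```text
t: 27.5
ee_pos: [655.0, 149.3, 172.3]
eef_rot: [1.986, -2.434, 0.001]
ft_force: [0.6, -3.3, 1.2]
grip_width: 0.002
grip_force: 1.9
```

{"name": "carry_out", "arguments": {"motion": [{"dx":0,"dy":0.03,"dz":0,"ax":0,"ay":0,"az":0,"hand":0},{"dx":0,"dy":0.03,"dz":0,"ax":0,"ay":0,"az":0,"hand":0},{"dx":0,"dy":0.02,"dz":0,"ax":0,"ay":0,"az":0,"hand":0},{"dx":0,"dy":0.02,"dz":0,"ax":0,"ay":0,"az":0,"hand":0},{"dx":0,"dy":0,"dz":0,"ax":0,"ay":0,"az":0,"hand":0},{"dx":0,"dy":0,"dz":0,"ax":0,"ay":0,"az":0,"hand":0},{"dx":0,"dy":0,"dz":0,"ax":0,"ay":0,"az":0,"hand":0},{"dx":0,"dy":0,"dz":0,"ax":0,"ay":0,"az":0,"hand":0}]}}

```text
t: 28.5
ee_pos: [655.1, 149.9, 172.3]
eef_rot: [1.986, -2.433, 0.002]
ft_force: [0.3, -6.9, 1.3]
grip_width: 0.002
grip_force: 3.0
```

{"name": "carry_out", "arguments": {"motion": [{"dx":0,"dy":-0.1,"dz":0,"ax":0,"ay":0,"az":0,"hand":0},{"dx":0,"dy":-0.2,"dz":0,"ax":0,"ay":0,"az":0,"hand":0},{"dx":0,"dy":-0.5,"dz":0,"ax":0,"ay":0,"az":0,"hand":0},{"dx":0,"dy":-2,"dz":0,"ax":0,"ay":0,"az":0,"hand":0},{"dx":-1,"dy":-5,"dz":2,"ax":0,"ay":0,"az":-0.1,"hand":0},{"dx":-2,"dy":-5,"dz":3,"ax":0,"ay":0,"az":-0.15,"hand":0},{"dx":-4,"dy":-5,"dz":3,"ax":0,"ay":0,"az":-0.15,"hand":0},{"dx":-4,"dy":-4,"dz":2,"ax":0,"ay":0,"az":-0.15,"hand":0}]}}

```text
t: 29.5
ee_pos: [548.7, -63.9, 270.4]
eef_rot: [-1.242, 2.884, -0.002]
ft_force: [-0.8, -0.3, 0.1]
grip_width: 0.001
grip_force: 0.0
```

{"name": "carry_out", "arguments": {"motion": [{"dx":-3,"dy":-5,"dz":2,"ax":0,"ay":0,"az":0,"hand":0},{"dx":-3,"dy":-5,"dz":0,"ax":0,"ay":0,"az":0,"hand":0},{"dx":-3,"dy":-5,"dz":0,"ax":0,"ay":0,"az":0,"hand":0},{"dx":-1,"dy":-2,"dz":0,"ax":0,"ay":0,"az":0,"hand":0},{"dx":0,"dy":0,"dz":0,"ax":0,"ay":0,"az":0,"hand":0},{"dx":0,"dy":0,"dz":0,"ax":0,"ay":0,"az":0,"hand":0},{"dx":0,"dy":0,"dz":0,"ax":0,"ay":0,"az":0,"hand":0},{"dx":0,"dy":0,"dz":0,"ax":0,"ay":0,"az":0,"hand":0}]}}

```text
t: 30.5
ee_pos: [458.4, -217.0, 288.6]
eef_rot: [1.216, -2.884, 0.013]
ft_force: [-0.7, -0.5, -0.9]
grip_width: 0.0
grip_force: 0.0
```

Run:
```python
from h import *
t=snap('top','t6.png')[110:240,90:220]; b=snap('scene','s6.png')[60:210,250:390]
o=np.hstack([cv2.resize(t,(430,430),interpolation=2),cv2.resize(b,(370,430),interpolation=2)])
cv2.imwrite('pics/j.png',o[:,:,::-1])
from fit import frames
from arc import H,a0
for th in(0,.045,.09,-.045):
  f=a0-th;d=np.array([np.cos(f),np.sin(f)]);n=np.array([-d[1],d[0]])
  print(th,[((proj('top',[*q,190])-[90,110])*430/130).round(0) for q in(H,H+200*d,H+200*d+18*n)],[((proj('scene',[*q,190])-[250,60])*[370/140,430/150]+[430,0]).round(0) for q in(H,H+200*d)])
```

```text
0 [array([179., 411.]), array([202.,  86.]), array([173.,  86.])] [array([483., 153.]), array([669., 225.])]
0.045 [array([179., 411.]), array([216.,  86.]), array([188.,  85.])] [array([483., 153.]), array([664., 230.])]
0.09 [array([179., 411.]), array([231.,  87.]), array([202.,  85.])] [array([483., 153.]), array([660., 235.])]
-0.045 [array([179., 411.]), array([188.,  86.]), array([159.,  87.])] [array([483., 153.]), array([673., 219.])]
```

View pics/j.png

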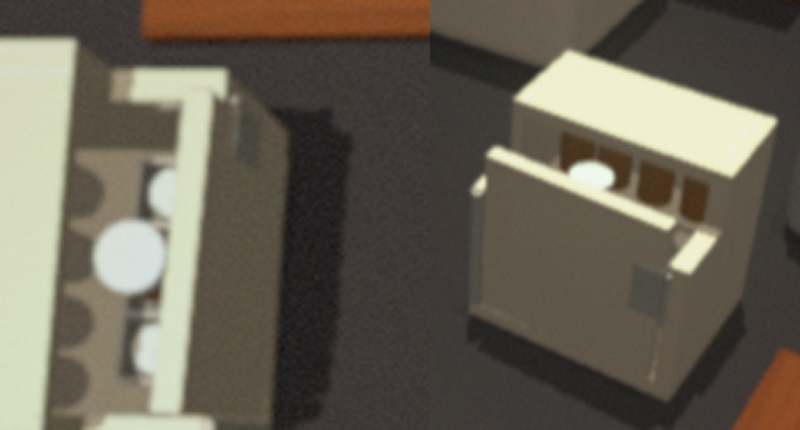

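The door's top edge runs from (182,411) to (213,90), which is about 0.025 rad. It has held there for roughly 2 s on its own, so it is latched (an unlatched door would spring back to 0.09 or more). The jar is upright at (130,257), so I'm handing in.

```bash
python3 -c "
from cell import env
print(env.job_done())"
```

```text
the job is handed in; nothing more can be done
None
```

The spice jar stands in the middle pocket, released, and the door is shut. It stayed at about 0.025 rad on its own for roughly 2 s before I handed in, at about 31 s. The highest force I read while pushing was under 8 N, and the fat jar, cup and bowl were not touched.

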